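# Release the thick lamp cell from its dispenser

## Robot

A 6-joint arm with a two-finger parallel gripper is mounted at the origin on the work surface. World frame = base frame: x ahead of the robot, y to its left, z up, the work surface at z = 0. Lengths are in m, angles in rad, forces in N, time in s.
With the tool pointing down it reaches from about 0.4 to 0.825 m from the base axis. Payload 7 kg.
Tool frame: the origin (TCP) lies at the centre of the arm's flange, where the gripper is bolted on; the fingertips stand 178 mm ahead of it and the grasp point (between the pads) lies 159 mm ahead of it; x points along the fingers, y is the direction in which the jaws open and shut, and the axes are right-handed (so a half turn about x gives the same grasp; the last joint's range is limited). The gripper opens to 88 mm and grips with 3 to 60 N. Pads are 19 mm wide; open, the fingers measure 130 mm over their backs; the gripper's body (78 mm by 193 mm) begins 47 mm behind the grasp point.
Start: joints at [1.571, 0.359, 0.012, 0, -1.224, -0.288], TCP at [0.192, 0.647, 0.405] pointing down, gripper open.
Joint ranges: [-3.07, 3.07], [-1.43, 2.12], [-1.02, 1.25], [-3.03, 1.67], [-3.05, -0], [-3.03, 3.03]. Speed limits (rad/s): [2.39, 2.39, 3.01, 3.14, 3.14, 3.14].

## Interface

Orientations are given as [roll, pitch, yaw] about the fixed x, y, z axes, in that order (R = Rz(yaw) Ry(pitch) Rx(roll)).
In Python, from station import status, viewer, arm gives the robot as it stands. The module is installed in compiled form; this text tells all that it offers.
- The arm moves only by the tool apply_moves, never from a script. Its argument "commands" is a list of rows, each an object of numbers: "dx", "dy", "dz": the shift along the world's x, y, z in mm; "spin": the turn about the world's z in degrees; "hand": the closure, from 0 (fully open) to 1 (shut). A call has exactly 5 rows; each row shifts and turns the commanded pose from where the row before left it; what a row does not reach is not made up. A row lasts 1/8 s, in which the tool goes at most 62.5 mm and 10.7 degrees, less where a joint would pass 70% of its speed; a pose out of reach is approached as far as the arm can. A call is refused whole if a number of a shift passes 62.5 or a number of a turn 10.7, either way. A call with a gripper value outside its range is refused whole. The fingers move at their own pace and stop on an object; "grip_force" is the grip in N (left out, the last holds). Time passes only in rows, so rows that do not move let the fingers close, or fill a call up. It gives the time, the measured TCP pose, the force and the opening at its end, in the units of the state.
- status.get_state(): the state, without advancing time (a new reading comes with each control period).
- viewer.grab_frame(name): name is "side" or "top" or "wrist"; returns the picture (400x640x3 uint8, red, green, blue); there is no depth.
- viewer.camera_info(name): a dict with "fx", "fy", "cx", "cy" (pixels), "eye" and "attitude" of the camera in the world; the wrist camera has in their place "T_tool_cam" (4x4, takes a point from camera to tool coordinates, whose origin is the TCP and whose axes are the tool frame's). Camera axes: x right, y up, looking along -z (the intrinsics and any distortion apply to the point x, -y, -z); pixel columns grow to the right and rows downward; lengths in m; the calibration is good to about 2 mm. A picture is of the moment at which its call begins: read the wrist's pose just before it. camera_info takes no time and is no camera call.
- arm.job_done(): hands the job in, once; it reports no verdict.
The state is a dict: "t": time; "q": joint angles; "qd": joint speeds; "joint_efforts": joint torques, N m; "eef_pos": TCP position; "ee_rot": TCP orientation; "force": force on the tool from outside, world axes, zero at the start; "moment": the same for the moment, N m; "width": finger opening in m.
Only numpy, scipy, OpenCV 4.12 (cv2) and the standard library are available. Lean on these libraries where they do the work, as an engineer would, in place of code of your own. Each camera call takes 0.05 s, during which the arm holds its last target.

## Task

Two gravity dispensers stand on the desk, each with one battery cell waiting behind its gate. With the fingertips, press down the paddle of the one that holds the thicker cell until its gate lifts, and keep it down until that cell has rolled to the end stop at the low end of its chute; then let the paddle come back up so that the gate is shut again. Do not touch either cell, do not press the other dispenser's paddle, and leave everything else on the desk where it is.

Things in the scene. Friction and masses are not known exactly. Their poses are not given: they have to be found in the camera images.
- thick_dispenser: grey fixed dispenser, base 200 x 160 mm, origin on the desk. In its frame: paddle at x = -100 mm, lever pivot (level pin along y) at x = -10, z = 85 mm between two 96 mm high posts, open steel chute at x = 85 mm, 76 mm wide, sloping 10 degrees down towards -y; gate blade across it at y = 0, end stop's inner face at y = -86 mm. This one holds the thick cell.
- thick_lever (a joint): rocking lever of the thick cell's dispenser, rad: 0 = rest (paddle up, gate down, spring-held), 0.45 = stop (paddle down, gate up). Paddle moves in a 90 mm radius arc about the pivot, 39 mm down; 3 N to start, 6 to 7 N at the bottom; springs back. The cell passes the gate above about 0.31: press to 0.4 or more.
- thick_paddle (a point): centre of the top face of the black ribbed paddle (32 x 32 mm) on the lever of the thick cell's dispenser; at rest level, 90 mm above the desk; moves with the lever; axes parallel to the dispenser's at rest
- thick_cell: thick battery cell, 32 mm diameter, 66 mm long, black with steel ends; origin at its centre, x along its axis. Starts behind the gate at y = +18 mm in the dispenser's frame (55 mm above the desk); at the end stop its centre is at about y = -71 mm (39 mm above the desk). Rolls there within about 1 s of the gate opening
- slim_dispenser: grey fixed dispenser, base 200 x 160 mm, origin on the desk. In its frame: paddle at x = -100 mm, lever pivot (level pin along y) at x = -10, z = 85 mm between two 96 mm high posts, open steel chute at x = 85 mm, 76 mm wide, sloping 10 degrees down towards -y; gate blade across it at y = 0, end stop's inner face at y = -86 mm. This one holds the slim cell; which of the two stands left or right varies.
- slim_lever (a joint): rocking lever of the slim cell's dispenser, rad: 0 = rest (paddle up, gate down, spring-held), 0.45 = stop (paddle down, gate up). Paddle moves in a 90 mm radius arc about the pivot, 39 mm down; 3 N to start, 6 to 7 N at the bottom; springs back. To be left alone.
- slim_paddle (a point): centre of the top face of the black ribbed paddle (32 x 32 mm) on the lever of the slim cell's dispenser; at rest level, 90 mm above the desk; moves with the lever; axes parallel to the dispenser's at rest
- slim_cell: slim cylindrical battery cell, 21 mm diameter, 66 mm long, same finish; origin at its centre, x along its axis; it leans on the gate of its own dispenser and stays there (centre at about y = +13 mm in that dispenser's frame)
- tape_roll: roll of grey tape lying flat, outer diameter 60 mm, 20 mm high; origin under its centre
- canister: small round grey plastic jar with black cap, 40 mm diameter, 75 mm high; origin under its centre
- mug: white mug, 80 mm diameter, 90 mm high; origin under its centre
- portable_radio: black hand-held radio standing upright, 35 x 58 x 120 mm plus a 35 mm aerial; origin under its centre
- torch: angular hand torch lying flat, 118 mm long, up to 52 mm wide and 50 mm high; origin under its middle, +x towards the lens
- screwdriver: screwdriver lying flat, origin under its middle, handle towards its -x
There are look-alikes about, which are no part of the job. What is shaped like the thick_cell but blue or yellow is not meant.

How it is judged:
On the way, in this order (a step that is already met when the one before it is completed fails the run):
1. the fingers press the paddle of the thick cell's dispenser down, lifting its gate (value of joint thick_lever above 0.22 rad and contact force between the fingers and thick_lever above 0.5 N), for 0.04 s.
2. with the paddle still held down, the thick cell has reached the end stop (y of thick_cell in the frame of thick_dispenser between -0.078 and -0.055 m and value of joint thick_lever above 0.2 rad and contact force between the fingers and thick_lever above 0.5 N), for 0.1 s.
At the end, for the whole second after the job is handed in: The thick cell lies at rest (under 20 mm/s) in its chute against the end stop (its centre 55 to 78 mm down the chute from the gate), its lever is back up (below 0.04 rad, gate shut), the slim cell is still behind its own shut gate (y of thick_cell in the frame of thick_dispenser between -0.078 and -0.055 m and x of thick_cell in the frame of thick_dispenser between 0.06 and 0.11 m and z of thick_cell in the frame of thick_dispenser below 0.055 m and linear speed of thick_cell below 0.02 m/s and value of joint each of thick_lever, slim_lever below 0.04 rad and y of slim_cell in the frame of slim_dispenser between 0.004 and 0.03 m); the robot touches nothing.
It fails at once if a cell is touched by the robot (contact force between any of the fingers, the arm and thick_cell above 0.3 N or contact force between any of the fingers, the arm and slim_cell above 0.3 N).
It fails at once if a cell is lifted out of its chute (z of thick_cell in the frame of thick_dispenser above 0.085 m or z of slim_cell in the frame of slim_dispenser above 0.085 m).
It fails at once if the slim cell's dispenser is operated (lever beyond 0.1 rad or its cell past the gate) (value of joint slim_lever above 0.1 rad or y of slim_cell in the frame of slim_dispenser below 0 m).
It fails at once if a bystander is moved more than 20 mm (distance of any of tape_roll, canister, mug, portable_radio, torch, screwdriver from where it was at the start of the episode above 0.02 m).
It also fails if it takes over 29 s, if anything falls off the work surface, if the arm or the gripper's body presses on something with over 40 N, if the wrist force passes 120 N, or if a joint passes its speed limit or range.

## Working session

There is one attempt and no reset: what is moved stays moved. The work goes in short steps, Python scripts to look and compute and a tool call to move; the robot and the scene stay as the last step left them, time stands still between calls to the robot, and variables do not carry over. Pictures are saved under pics/ and viewed, and the job is handed in when it is done.

Besides the shell and the picture viewer there is one more tool, called after "Emit:" as name(argument=value, ...), one argument or row to a line, values as JSON. apply_moves: Moves the arm, as the interface text tells. Its arguments: {"type":"object","properties":{"commands":{"type":"array","items":{"type":"object","properties":{"dx":{"type":"number"},"dy":{"type":"number"},"dz":{"type":"number"},"spin":{"type":"number"},"hand":{"type":"number"}}}},"grip_force":{"type":"number"}},"required":["commands"]}

```bash
mkdir -p pics
python3 - <<'E'
from station import status, viewer, arm
import cv2
print(status.get_state())
for n in("top","side"):
    print(n,viewer.camera_info(n)); cv2.imwrite(f"pics/{n}0.png",viewer.grab_frame(n)[:,:,::-1])
print(viewer.camera_info("wrist"))
E
```

```text
{'t': 0.0, 'q': array([ 1.57109253e+00,  3.59386867e-01,  1.10721428e-02, -3.38232259e-04,
       -1.22409231e+00, -2.88091073e-01]), 'qd': array([ 0.00163269, -0.00096394, -0.00071783, -0.00222159, -0.00146111,
        0.00022584]), 'joint_efforts': array([-1.24635430e-03, -5.82716024e+01,  2.93052703e+01,  6.99711710e+00,
        6.86164465e-03, -1.74298307e-04]), 'eef_pos': array([0.19154474, 0.64705598, 0.40373038]), 'ee_rot': array([ 1.66401488,  1.56915452, -1.76548783]), 'force': array([ 0.88469806, -0.03526338,  0.18043785]), 'moment': array([-0.01870946, -0.0381984 , -0.04380101]), 'width': 0.08745804275786877}
top {'fx': 439.3306866338115, 'fy': 439.3306866338115, 'cx': 323.8035327017891, 'cy': 192.300501879475, 'eye': array([0.42269431, 0.00985864, 1.35341151]), 'attitude': array([ 6.82566661e-02, -3.71397646e-04, -1.56202086e+00])}
side {'fx': 387.46046372772173, 'fy': 387.46046372772173, 'cx': 324.1274634693563, 'cy': 206.9045269985039, 'eye': array([0.3164068 , 0.76850778, 0.96328765]), 'attitude': array([ 0.73824703,  0.01120035, -2.89239613])}
{'fx': 303.3718524429194, 'fy': 303.3718524429194, 'cx': 320.26313946503933, 'cy': 203.12199506459103, 'T_tool_cam': array([[-9.35321584e-04,  2.96234901e-01, -9.55114657e-01,
         1.93041133e-02],
       [ 9.99999395e-01, -2.75745747e-04, -1.06480047e-03,
         2.56052240e-04],
       [-5.78799865e-04, -9.55115076e-01, -2.96234464e-01,
        -7.99369108e-02],
       [ 0.00000000e+00,  0.00000000e+00,  0.00000000e+00,
         1.00000000e+00]])}
```

View pics/top0.png

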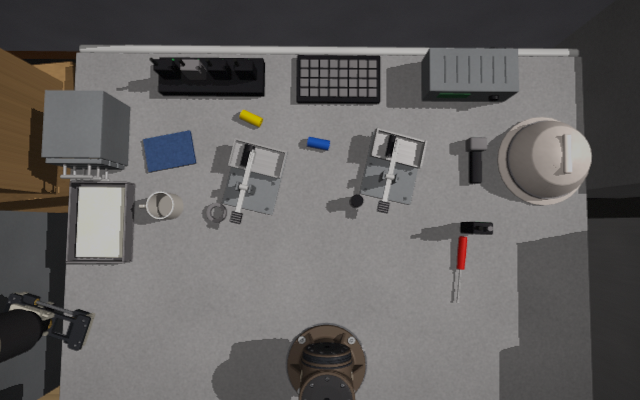

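View pics/side0.png

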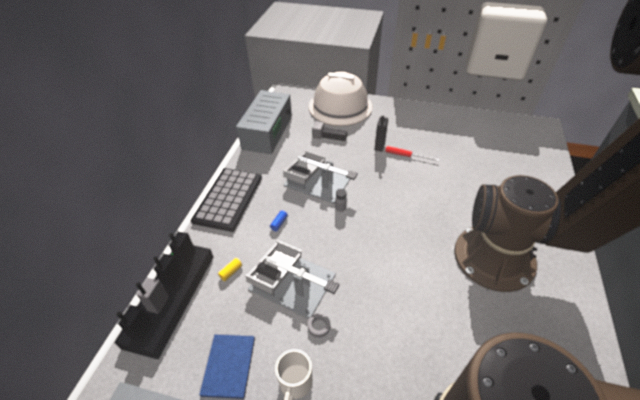

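The top view shows two dispensers. One has its paddle at about (236,217), next to the tape roll at (217,212). The other has its paddle at about (384,207), next to the canister at (357,201). The blue (318,143) and yellow (251,118) cylinders are look-alikes. I'll crop closer on both to compare the cells.

Run:
```python
import cv2,numpy as np
t=cv2.imread("pics/top0.png");s=cv2.imread("pics/side0.png")
a=cv2.resize(t[125:235,200:300],(400,440),interpolation=cv2.INTER_CUBIC)
b=cv2.resize(t[115:225,345:445],(400,440),interpolation=cv2.INTER_CUBIC)
cv2.imwrite("pics/c1.png",np.hstack([a,b]))
a=cv2.resize(s[230:340,240:350],(400,400),interpolation=cv2.INTER_CUBIC)
b=cv2.resize(s[135:215,275:365],(400,400),interpolation=cv2.INTER_CUBIC)
cv2.imwrite("pics/c2.png",np.hstack([a,b]))
```

```text
(no output)
```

View pics/c1.png

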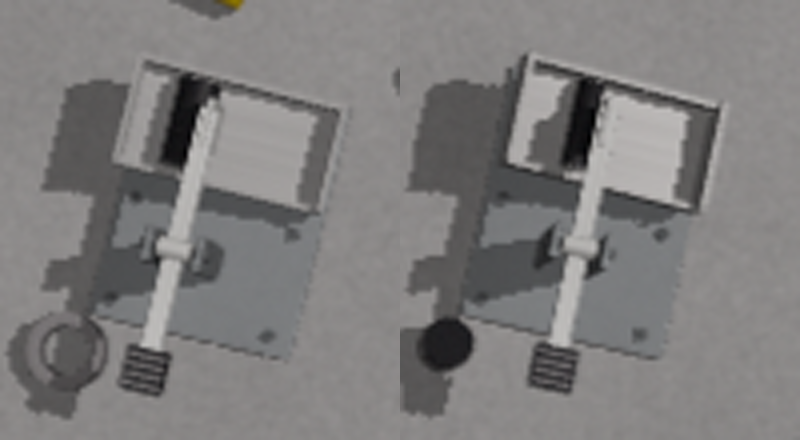

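View pics/c2.png

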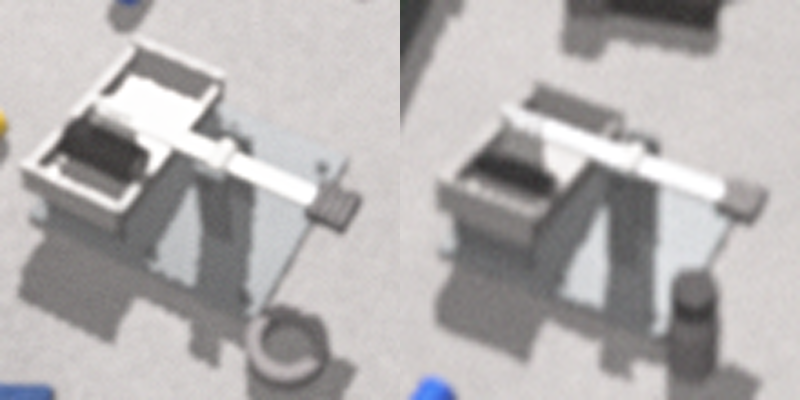

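```bash
cat > h.py <<'E'
import numpy as np
from scipy.spatial.transform import Rotation as R
from station import status, viewer, arm
def cam(n,st=None):
    c=viewer.camera_info(n)
    if n!="wrist": return c,R.from_euler('xyz',c['attitude']).as_matrix(),np.array(c['eye'])
    T=c['T_tool_cam'];st=st or status.get_state();Rt=R.from_euler('xyz',st['ee_rot']).as_matrix()
    return c,Rt@T[:3,:3],Rt@T[:3,3]+st['eef_pos']
def proj(C,p):
    c,Rc,e=C;q=(np.atleast_2d(p)-e)@Rc;return np.c_[c['cx']+c['fx']*q[:,0]/-q[:,2],c['cy']-c['fy']*q[:,1]/-q[:,2]]
def ray(C,u,v,z):
    c,Rc,e=C;d=Rc@np.array([(u-c['cx'])/c['fx'],-(v-c['cy'])/c['fy'],-1]);return e+d*(z-e[2])/d[2]
E
python3 - <<'E'
from h import *
T=cam("top");S=cam("side")
cs=lambda x,y,ox,oy:(ox+x/4,oy+y/4)
# paddle (z .09), pivot/hub (z~.09), lever end
for nm,o,pad,hub in(("L",(200,125),(144,370),(173,247)),("Rt",(345,115),(553-400,368),(580-400,245))):
    p=ray(T,*cs(*pad,*o),.09);h=ray(T,*cs(*hub,*o),.09)
    print(nm,p,h,np.linalg.norm(p-h),np.degrees(np.arctan2(*(h-p)[1::-1])))
    print(' side predicted',proj(S,[p,h]))
E
```

```text
L [0.43433305 0.26158565 0.09      ] [0.52306912 0.24265773 0.09      ] 0.09073233036982079 -12.041067701076816
 side predicted [[332.10882399 285.76834748]
 [301.11397831 272.60146429]]
Rt [ 0.46819677 -0.16118848  0.09      ] [ 0.55723922 -0.18073554  0.09      ] 0.09116273491225468 -12.381467175666709
 side predicted [[352.03526365 174.42134985]
 [327.2436038  166.32278669]]
```

Paddle to pivot comes out at 90 to 91 mm, which is right, and the side view agrees. Next I'll overlay both possible cell outlines on each chute to check the thickness.

Run:
```python
from h import *
import cv2
t=cv2.imread("pics/top0.png");s=cv2.imread("pics/side0.png")
def cyl(y,z,d):
    a=np.linspace(0,2*np.pi,40);return np.vstack([np.c_[np.full(40,85+k),y+d/2*np.cos(a),z+d/2*np.sin(a)] for k in(-33,33)])/1000
out=[]
for p,yaw in(((.4343,.2616),-12.2),((.4682,-.1612),-12.2)):
    Rz=R.from_euler('z',yaw,degrees=True).as_matrix();o=np.array([*p,0])+Rz@[.1,0,0]
    row=[]
    for n,im in(("top",t),("side",s)):
        C=cam(n);c0=proj(C,[o+Rz@[.085,.01,.05]])[0].astype(int)
        k=8;x0,y0=c0-25;crop=cv2.resize(im[y0:y0+50,x0:x0+50],None,fx=k,fy=k,interpolation=cv2.INTER_CUBIC)
        for d,y,z,col in((32,18,55,(0,0,255)),(21,13,49.5,(0,255,0))):
            pp=((proj(C,o+cyl(y,z,d)@Rz.T)+.5-[x0,y0])*k).astype(np.float32)
            cv2.polylines(crop,[cv2.convexHull(pp).astype(int)],True,col,1)
        row.append(crop)
    out.append(np.hstack(row))
cv2.imwrite("pics/ov.png",cv2.resize(np.vstack(out),(600,600)))
```

```text
(no output)
```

View pics/ov.png

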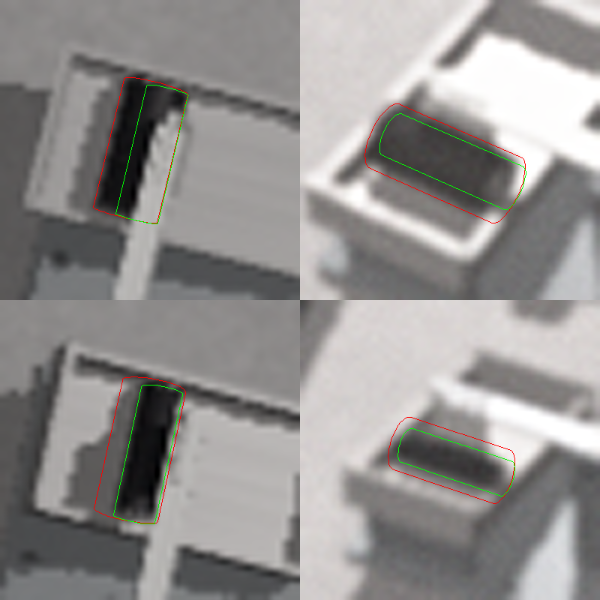

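The overlay settles it. The left dispenser (y≈+0.26) holds the thick cell, since the red 32 mm outline fits in both views. The right one matches the green 21 mm outline. Next I'll work out the approach.

Run:
```python
from h import *
st=status.get_state();M=R.from_euler('xyz',st['ee_rot']).as_matrix();print(M.round(3), 'jaw yaw',np.degrees(np.arctan2(M[1,1],M[0,1])))
d=np.radians(-12.2);tip=np.array([.4343,.2616])+.003*np.array([np.cos(d),np.sin(d)])
print(tip,(tip-st['eef_pos'][:2])*1000)
T=cam("top");print('tape',ray(T,217,212,.02),'mug',ray(T,165,205,.09))
```

```text
[[-0.    -0.284 -0.959]
 [-0.002 -0.959  0.284]
 [-1.     0.002 -0.   ]] jaw yaw -106.49720865861374
[0.43723225 0.26096603] [ 245.68322778 -386.10003952]
tape [0.45112243 0.33351896 0.02      ] mug [0.46843275 0.46659174 0.09      ]
```

Emit:
apply_moves(
  commands=[
    {"dx": 24,"dy": -38,"dz": 0,"spin": 1,"hand": 1},
    {"dx": 24,"dy": -38,"dz": 0,"spin": 1,"hand": 1},
    {"dx": 24,"dy": -38,"dz": 0,"spin": 1,"hand": 1},
    {"dx": 24,"dy": -38,"dz": 0,"spin": 1,"hand": 1},
    {"dx": 24,"dy": -38,"dz": 0,"spin": 0.3,"hand": 1},
  ],
  grip_force=20,
)

```text
t: 0.72
eef_pos: [0.3121, 0.4558, 0.4044]
ee_rot: [1.336, 1.57, -2.018]
force: [0.9, -0.2, 0.5]
width: 0.043
```

Emit:
apply_moves(
  commands=[
    {"dx": 24,"dy": -38,"dz": 0,"spin": 0,"hand": 1},
    {"dx": 24,"dy": -38,"dz": 0,"spin": 0,"hand": 1},
    {"dx": 24,"dy": -38,"dz": 0,"spin": 0,"hand": 1},
    {"dx": 24,"dy": -38,"dz": 0,"spin": 0,"hand": 1},
    {"dx": 24,"dy": -38,"dz": 0,"spin": 0,"hand": 1},
  ],
)

```text
t: 1.35
eef_pos: [0.432, 0.2658, 0.4045]
ee_rot: [0.585, 1.571, -2.769]
force: [1.5, -0.2, 0.3]
width: 0.0009
```

Run:
```python
from h import *
import cv2
st=status.get_state();print(st['t'],st['eef_pos'],st['force'],st['width'])
M=R.from_euler('xyz',st['ee_rot']).as_matrix();tip=st['eef_pos']+M@[.178,0,0];print(tip, np.degrees(np.arctan2(M[1,1],M[0,1])))
C=cam("wrist",st);im=viewer.grab_frame("wrist")[:,:,::-1].copy()
p=np.array([.4343,.2616,.09]);Rz=R.from_euler('z',-12.2,degrees=True).as_matrix()
pts=proj(C,p+np.array([[.016,.016,0],[.016,-.016,0],[-.016,-.016,0],[-.016,.016,0]])@Rz.T)
cv2.imwrite("pics/w1.png",im)
cv2.polylines(im,[pts.astype(int)],True,(0,0,255),1)
cv2.imwrite("pics/w1o.png",im)
```

```text
1.35 [0.43204796 0.26580317 0.40453575] [ 1.4615922  -0.15593127  0.2623911 ] 0.0008795280415311146
[0.43200882 0.26578786 0.22653576] -102.17881036016033
```

View pics/w1o.png

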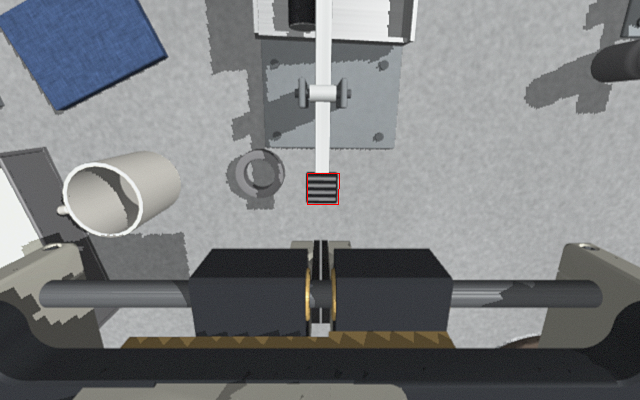

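The wrist view shows the ribbed paddle at (322,188), exactly inside the predicted outline. The closed fingers are aligned with the lever, so I'll descend to just above the paddle.

Emit:
apply_moves(
  commands=[
    {"dx": 5,"dy": -5,"dz": -30,"hand": 1},
    {"dz": -40,"hand": 1},
    {"dz": -35,"hand": 1},
    {"dz": -15,"hand": 1},
    {"hand": 1},
  ],
)

```text
invalid input at $.commands[0]: expected keys dx, dy, dz, spin, hand
```

Run:
```python
from h import *
import cv2
st=status.get_state();print(st['t'],st['force'])
M=R.from_euler('xyz',st['ee_rot']).as_matrix();print(st['eef_pos']+M@[.178,0,0])
a=viewer.grab_frame("wrist")[:,:,::-1];b=viewer.grab_frame("side")[:,:,::-1]
cv2.imwrite("pics/w2.png",np.hstack([cv2.resize(a[100:400,170:470],(400,400)),cv2.resize(b[210:350,230:370],(400,400),interpolation=cv2.INTER_CUBIC)]))
```

```text
1.4 [ 1.63774423 -3.33382417  0.3445121 ]
[0.43323004 0.26250994 0.22645313]
```

View pics/w2.png

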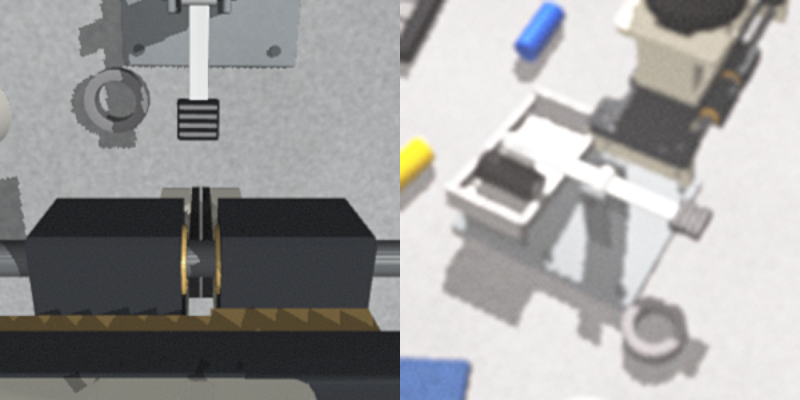

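The move was refused for missing keys, so nothing moved. I'll resend it with all the keys.

Emit:
apply_moves(
  commands=[
    {"dx": 5,"dy": -5,"dz": -30,"spin": 0,"hand": 1},
    {"dx": 0,"dy": 0,"dz": -40,"spin": 0,"hand": 1},
    {"dx": 0,"dy": 0,"dz": -30,"spin": 0,"hand": 1},
    {"dx": 0,"dy": 0,"dz": -15,"spin": 0,"hand": 1},
    {"dx": 0,"dy": 0,"dz": 0,"spin": 0,"hand": 1},
  ],
)

```text
t: 2.12
eef_pos: [0.4364, 0.2626, 0.2891]
ee_rot: [1.153, 1.569, -2.201]
force: [-0.1, 0.3, 0.2]
width: 0.0005
```

Run:
```python
from h import *
import cv2
st=status.get_state();print(st['t'],st['force'])
M=R.from_euler('xyz',st['ee_rot']).as_matrix();print(st['eef_pos']+M@[.178,0,0])
a=viewer.grab_frame("wrist")[:,:,::-1];b=viewer.grab_frame("side")[:,:,::-1]
cv2.imwrite("pics/w3.png",np.hstack([cv2.resize(a[100:400,170:470],(400,400)),cv2.resize(b[210:350,230:370],(400,400),interpolation=cv2.INTER_CUBIC)]))
```

```text
2.125 [-0.11229721  0.28247783  0.24448393]
[0.43617863 0.26231932 0.11106068]
```

View pics/w3.png

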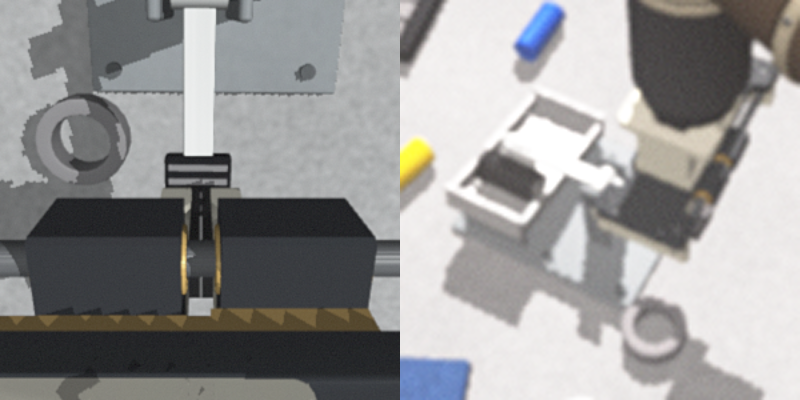

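Emit:
apply_moves(
  commands=[
    {"dx": 0,"dy": 0,"dz": -16,"spin": 0,"hand": 1},
    {"dx": 0,"dy": 0,"dz": -12,"spin": 0,"hand": 1},
    {"dx": 0,"dy": 0,"dz": -12,"spin": 0,"hand": 1},
    {"dx": 0,"dy": 0,"dz": -10,"spin": 0,"hand": 1},
    {"dx": 0,"dy": 0,"dz": -4,"spin": 0,"hand": 1},
  ],
)

```text
t: 2.85
eef_pos: [0.4377, 0.263, 0.2365]
ee_rot: [-2.399, 1.568, 0.531]
force: [1.3, -1.0, 7.8]
width: 0.0009
```

Emit:
apply_moves(
  commands=[
    {"dx": 0,"dy": 0,"dz": -2,"spin": 0,"hand": 1},
    {"dx": 0,"dy": 0,"dz": 0,"spin": 0,"hand": 1},
    {"dx": 0,"dy": 0,"dz": 0,"spin": 0,"hand": 1},
    {"dx": 0,"dy": 0,"dz": 0,"spin": 0,"hand": 1},
    {"dx": 0,"dy": 0,"dz": 0,"spin": 0,"hand": 1},
  ],
)

```text
t: 3.48
eef_pos: [0.4376, 0.263, 0.235]
ee_rot: [-2.315, 1.567, 0.615]
force: [0.8, -0.3, 7.8]
width: 0.0005
```

Run:
```python
from h import *
import cv2
st=status.get_state();print(st['t'],st['force'])
M=R.from_euler('xyz',st['ee_rot']).as_matrix();print(st['eef_pos']+M@[.178,0,0])
a=viewer.grab_frame("wrist")[:,:,::-1];b=viewer.grab_frame("side")[:,:,::-1]
cv2.imwrite("pics/w4.png",np.hstack([cv2.resize(a[0:400,120:520],(400,400)),cv2.resize(b[210:350,230:370],(400,400),interpolation=cv2.INTER_CUBIC)]))
```

```text
3.475 [ 0.78121259 -0.26074114  7.84442185]
[0.43809698 0.26332625 0.05696719]
```

View pics/w4.png

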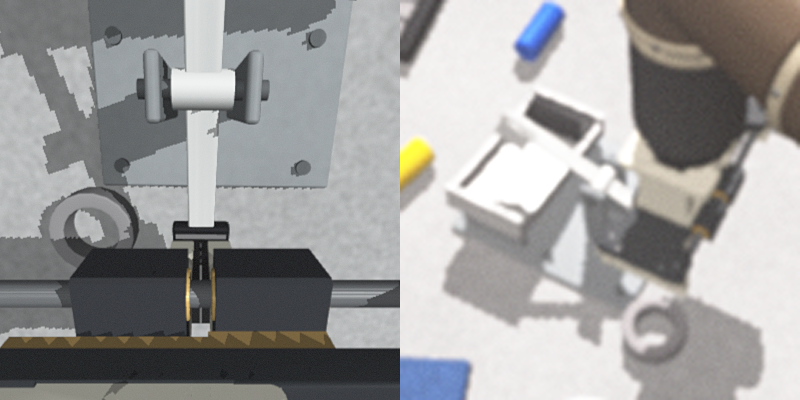

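The gate is up with 7.8 N on the tool. In the side view the cell now lies at the low end of the chute. I'll hold a bit longer and check it against the predicted rest outline.

Emit:
apply_moves(
  commands=[
    {"dx": 0,"dy": 0,"dz": 0,"spin": 0,"hand": 1},
    {"dx": 0,"dy": 0,"dz": 0,"spin": 0,"hand": 1},
    {"dx": 0,"dy": 0,"dz": 0,"spin": 0,"hand": 1},
    {"dx": 0,"dy": 0,"dz": 0,"spin": 0,"hand": 1},
    {"dx": 0,"dy": 0,"dz": 0,"spin": 0,"hand": 1},
  ],
)

```text
t: 4.2
eef_pos: [0.4376, 0.263, 0.235]
ee_rot: [-2.311, 1.567, 0.619]
force: [1.2, -0.2, 7.6]
width: 0.0007
```

```bash
cat > ov.py <<'E'
from h import *
import cv2,sys
def cyl(y,z,d):
    a=np.linspace(0,2*np.pi,40);return np.vstack([np.c_[np.full(40,85+k),y+d/2*np.cos(a),z+d/2*np.sin(a)] for k in(-33,33)])/1000
Rz=R.from_euler('z',-12.2,degrees=True).as_matrix();o=np.array([.4343,.2616,0])+Rz@[.1,0,0]
st=status.get_state();print(st['t'],st['force'],st['eef_pos'])
row=[]
for n in("top","side"):
    im=viewer.grab_frame(n)[:,:,::-1];C=cam(n);c0=proj(C,[o+Rz@[.085,-.03,.05]])[0].astype(int);k=6;x0,y0=c0-33
    crop=cv2.resize(im[y0:y0+66,x0:x0+66],None,fx=k,fy=k,interpolation=cv2.INTER_CUBIC)
    pp=((proj(C,o+cyl(-71,39,32)@Rz.T)+.5-[x0,y0])*k).astype(np.float32)
    cv2.polylines(crop,[cv2.convexHull(pp).astype(int)],True,(0,0,255),1);row.append(crop)
    cv2.imwrite(f"pics/{sys.argv[1]}_{n}.png",im)
cv2.imwrite(f"pics/{sys.argv[1]}.png",np.hstack(row))
E
python3 ov.py ov2
```

```text
4.2 [ 1.1655609  -0.24549325  7.5759179 ] [0.43759697 0.26297556 0.23498124]
```

View pics/ov2.png

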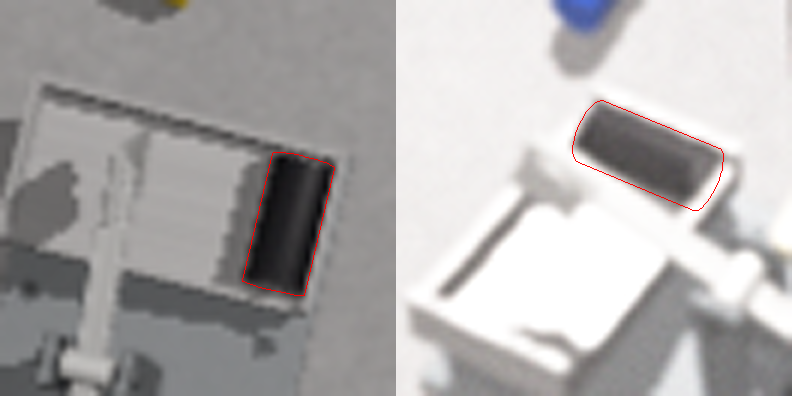

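The thick cell matches the predicted end-stop outline in both views, with the paddle still held down. Next I'll release it gently and retreat upward.

Emit:
apply_moves(
  commands=[
    {"dx": 0,"dy": 0,"dz": 8,"spin": 0,"hand": 1},
    {"dx": 0,"dy": 0,"dz": 10,"spin": 0,"hand": 1},
    {"dx": 0,"dy": 0,"dz": 12,"spin": 0,"hand": 1},
    {"dx": 0,"dy": 0,"dz": 15,"spin": 0,"hand": 1},
    {"dx": 0,"dy": 0,"dz": 20,"spin": 0,"hand": 1},
  ],
)

```text
t: 4.92
eef_pos: [0.4366, 0.2618, 0.2994]
ee_rot: [1.363, 1.57, -1.991]
force: [0.4, 0.8, 0.6]
width: 0.0002
```

Emit:
apply_moves(
  commands=[
    {"dx": 0,"dy": 0,"dz": 30,"spin": 0,"hand": 1},
    {"dx": -5,"dy": 0,"dz": 30,"spin": 0,"hand": 1},
    {"dx": 0,"dy": 0,"dz": 20,"spin": 0,"hand": 1},
    {"dx": 0,"dy": 0,"dz": 0,"spin": 0,"hand": 1},
    {"dx": 0,"dy": 0,"dz": 0,"spin": 0,"hand": 1},
  ],
)

```text
t: 5.55
eef_pos: [0.4314, 0.2618, 0.3784]
ee_rot: [0.84, 1.57, -2.515]
force: [0.5, -0.2, 0.2]
width: 0.0008
```

```bash
python3 ov.py ov3
python3 - <<'E'
from h import *
import cv2
a=viewer.grab_frame("wrist")[:,:,::-1];o=cv2.imread("pics/ov3.png");t=cv2.imread("pics/ov3_top.png");cv2.imwrite("pics/fin.png",np.vstack([cv2.resize(o,(800,400))[:, :800],np.hstack([cv2.resize(a,(320,200)),cv2.resize(t[90:240,140:500],(480,200))])]))
E
```

```text
5.55 [ 0.46075835 -0.21204533  0.21792516] [0.43141386 0.26180644 0.37837699]
```

View pics/fin.png

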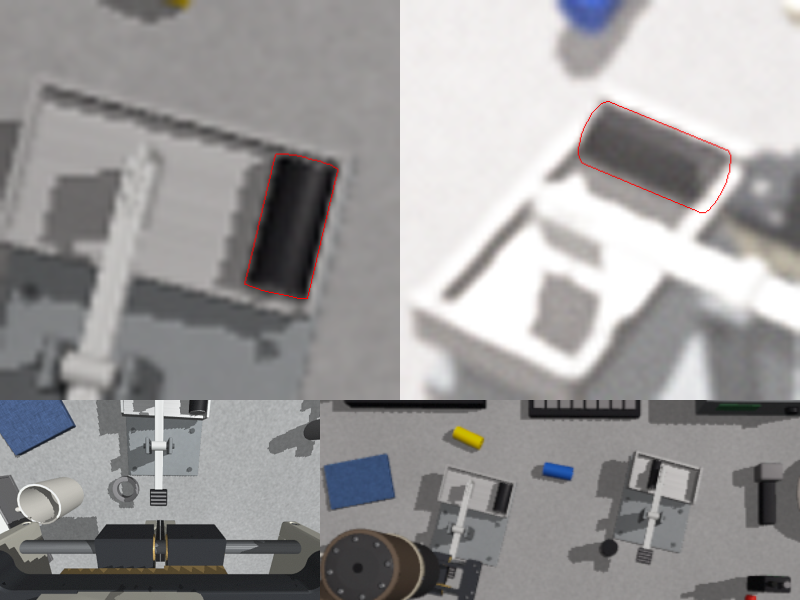

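The gate is shut, the paddle is back up and the thick cell is at the end stop. The slim cell is still behind its own gate, and the bystanders in view are where they were. The arm is clear of everything, so I'll hand the job in.

```bash
python3 -c "
from station import arm;print(arm.job_done())"
```

```text
the job is handed in; nothing more can be done
None
```

The thick cell is out of its gate and resting against the end stop, its paddle is back up with the gate shut, and I handed the job in at about 5.6 s of the 29 s.

- **Choosing the dispenser:** The left dispenser (y ≈ +0.26 m) holds the thick cell. I projected 32 mm and 21 mm outlines onto both chutes. The 32 mm one fits the left cell and the 21 mm one fits the right, in both camera views.
- **Pressing:** I pressed the left paddle with the closed fingertips to a tip height of about 57 mm, at about 7.8 N. I held it there until the cell matched the predicted end-stop outline in the top and side views, then released it.
- **Last checks:** After the release, the force on the tool was back near zero and the arm was clear. The slim cell and its lever looked untouched, and nothing else in view had moved. The final pictures were only judged by eye. I did not re-measure where the other objects ended up, and the lever angles cannot be read directly.
- **Disagreement:** One move call was refused because keys were missing. Nothing moved, and I sent it again correctly.

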